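# Hold a bench gauge at its set preload

## Robot

A 6-joint arm with a two-finger parallel gripper is mounted at the origin on the work surface. World frame = base frame: x ahead of the robot, y to its left, z up, the work surface at z = 0. Lengths are in m, angles in rad, forces in N, time in s.
With the tool pointing down it reaches from about 0.35 to 0.975 m from the base axis. Payload 7.1 kg.
Tool frame: the origin (TCP) lies at the very end of the fingers, on their centre line; the grasp point (between the pads) lies 19 mm behind it; z points along the fingers, y is the line along which they close (so a half turn about z gives the same grasp; the last joint's range is limited). The gripper opens to 88 mm and grips with 3 to 60 N. Pads are 20 mm wide; open, the fingers measure 115 mm over their backs; the gripper's body (75 mm by 178 mm) begins 61 mm behind the grasp point.
Start: joints at [-1.35, 0.423, 1.63, -0, 1.089, -0.019], TCP at [0.148, -0.607, 0.223] pointing down, gripper open.
Joint ranges: [-3, 3], [-0.9, 2.11], [0.09, 2.58], [-1.31, 4.45], [0.11, 2.69], [-2.54, 2.54]. Speed limits (rad/s): [2.39, 2.39, 3.01, 3.14, 3.14, 3.14].

## Interface

Orientations are given as a unit quaternion [x, y, z, w].
In Python, from rig import * gives the robot as it stands.
- The arm moves only by the shell command python3 -m creep 'ROWS'. ROWS is JSON, one flat list of numbers, 7 for each row, row after row: the turn, a rotation vector about the tool's x, y, z each as a share of 90 degrees, from -1 to 1, then the shift along the tool's x, y, z each as a share of 0.5 m, from -1 to 1, then the closure in counts, from 0 (fully open) to 255 (shut). In form: [rx, ry, rz, tx, ty, tz, gripper, rx, ry, rz, tx, ty, tz, gripper, ...]. A call has 1 to 20 rows; each row shifts and turns the commanded pose from where the row before left it, along the tool's axes as they then stand; what a row does not reach is not made up. A row lasts 1/8 s, in which the tool goes at most 62.5 mm and 10.7 degrees, less where a joint would pass 70% of its speed; a pose out of reach is approached as far as the arm can. A call with a number of a shift or a turn outside -1 to 1 is refused whole. A call with a gripper value outside its range is refused whole. The fingers move at their own pace and stop on an object; the grip force is fixed at half the most. Time passes only in rows, so rows that do not move let the fingers close. It gives the time, the measured TCP pose, the force, the opening and the grip force at its end, in the units of the state.
- sense(): the state, without advancing time (a new reading comes with each control period).
- get_image(name): name is "scene" or "top"; returns (picture, depth): 420x560x3 uint8, red, green, blue; 420x560 float32, m along the optical axis (not along the pixel's ray), 0 where there is no reading.
- camera_info(name): a dict with "fx", "fy", "cx", "cy" (pixels), "camera_from_world" (4x4, takes a point from world to camera coordinates). Camera axes: x right, y up, looking along -z (the intrinsics and any distortion apply to the point x, -y, -z); pixel columns grow to the right and rows downward; lengths in m; the calibration is good to about 2 mm. A picture is of the moment at which its call begins. camera_info takes no time and is no camera call.
- hand_in(): hands the job in; it is judged then, once.
Trained networks look in the newest picture that a camera, given by its name, has taken for a name from the list of things; names that differ only in an ending like _2 or _b are one class to them, and where a whole thing is asked for, a point or a joint stands for the part that bears it (a point fixed in the world has none). Each returns a list of dicts, best first, with "conf" (0 to 1); they miss things now and then, are a little off and sometimes report something else, mostly with a low value. They report only what shows in the picture. A call takes as long as a camera call. They do not tell look-alikes from the thing itself.
- recognise(query, camera): "at" ([row, column] in pixels, amid what is visible of it).
The state is a dict: "time_s": time; "joint_pos": joint angles; "joint_velocities": joint speeds; "joint_torque": joint torques, N m; "ee_pos": TCP position; "tool_rot": TCP orientation; "force": force on the tool from outside, world axes, zero at the start; "moment": the same for the moment, N m; "finger_gap": finger opening in m; "grip_force": force on a finger pad.
Only numpy, scipy, OpenCV 4.12 (cv2) and the standard library are available. Lean on these libraries where they do the work, as an engineer would, in place of code of your own. Each camera call takes 0.05 s, during which the arm holds its last target. There are 200 camera calls.

## Task

Lift the blue dust lid off the bench gauge and set it down gently, right way up and wholly on the round cork pad. Then press the gauge's red spring plunger down with the fingertips until the orange pointer stands in the green band of the scale, and keep it there so that the reading can be taken: finish while still holding the plunger pressed with the pointer in the green band. Leave the two steel sleeves and the caliper where they are.

Things in the scene. Friction and masses are not known exactly. Their poses are not given: they have to be found in the camera images.
- gauge: Gauge fixed to the bench, left or right of the robot, turned up to 0.6 rad. Origin: underside, on the axis of its round head; z up. Grey plate 130 (x) by 175 (y) by 12 mm, y -65 to +110 mm. Aluminium head of radius 56 mm up to z = 50 mm, on it a steel neck of radius 43 mm up to z = 60 mm. At +y (x -55 to 55, y 63 to 105 mm) a black block with a flat white scale on top at z = 36 mm, along x.
- plunger_top (a point): Centre of the flat top of the red plunger, a disc of diameter 36 mm; not pressed it lies 78 mm above the bench, 18 mm above the neck, hidden under the lid at first.
- plunger (a joint): How far the plunger is pressed down, 0 to 0.016 m. A spring pushes it back up: 2.8 N to start it, plus 0.7 N for each mm (about 6.3 N at 5 mm, 9.8 N at 10 mm, 14 N at the stop). It returns to 0 when let go.
- pointer (a joint): Travel of the orange pointer along the scale from its zero mark, towards the gauge's +x: always 4 times the plunger's travel (0 to 0.064 m). Scale marks are 8 mm apart, 2 mm of plunger travel each.
- pointer_mid (a point): Point on the orange pointer, a bar 3 mm wide across the scale, 34 mm long; it slides above the white scale along the gauge's x and only follows the plunger.
- band (a joint): Where the middle of the green band lies, in m of pointer travel from the zero mark; differs every time between 0.022 and 0.040 (plunger pressed 5.5 to 10 mm), stays put. The pointer is in the band when its travel is within 7 mm of this, so the plunger within 1.75 mm of a quarter of it.
- band_mid (a point): Centre of the green band on the scale, 14 mm wide along the gauge's x, 16 mm across. Its axes are the gauge's.
- lid: Loose blue dust lid, 0.13 to 0.25 kg: an upside-down shallow cup, outer diameter 100 mm, 37 mm tall, wall 3 mm, black knob on top. Origin: centre of the underside (rim), z up through the knob. At first it sits over the neck and plunger, rim 50 mm above the bench, with about 3 mm play. It must rise over 30 mm to clear the plunger.
- lid_knob (a point): Middle of the lid's black knob: an upright cylinder of diameter 28 mm from 45 to 67 mm above the lid's underside, on a thinner stem; this point is 55 mm above the underside.
- pad: Round cork pad of diameter 190 mm and 4 mm thick, fixed on the bench. Origin: centre of its underside.
- sleeve_a: Loose turned steel sleeve standing upright, diameter 22 mm, 38 mm tall, near the gauge's -y side. Origin: centre of its underside.
- sleeve_b: A second such sleeve.
- caliper: Loose digital caliper lying flat behind the work, 200 mm long along its y axis, 60 mm wide at the jaws, 14 mm high. Origin: under the middle of its beam.
Mind the look-alikes: they are no part of the job. Of the things like the lid, leave any that is pink, turquoise or yellow; of the rest the larger one is meant.

How it is judged:
By the outcome, as a careful person would: the job done as asked, in the order asked, and still so for the second after the job is handed in, while the arm keeps its last pose, push and grip.
It also fails if it takes over 53 s, if anything falls off the work surface, if the arm or the gripper's body presses on something with over 40 N, if the wrist force passes 120 N, or if a joint passes its speed limit or range.

## Working session

There is one attempt and no reset: what is moved stays moved. The work goes in short steps, Python scripts to look and compute and a shell command to move; the robot and the scene stay as the last step left them, time stands still between calls to the robot, and variables do not carry over. Pictures are saved under pics/ and viewed, at most 10 in all, crops included, and the job is handed in when it is done.

```bash
mkdir -p pics; cat > h.py <<'E'
from rig import *
import numpy as np, cv2
def px2w(cam,r,c,d):
    i=camera_info(cam); x=(c-i["cx"])/i["fx"]*d; y=(r-i["cy"])/i["fy"]*d
    return (np.linalg.inv(i["camera_from_world"])@[x,-y,-d,1])[:3]
def cloud(cam,dep):
    i=camera_info(cam); R,C=np.indices(dep.shape)
    p=np.stack([(C-i["cx"])/i["fx"]*dep,-(R-i["cy"])/i["fy"]*dep,-dep,np.ones_like(dep)],-1)
    return (p@np.linalg.inv(i["camera_from_world"]).T)[...,:3]
E
python3 - <<'E'
from h import *
print({k:np.round(v,3) for k,v in sense().items()})
for cam in("scene","top"):
    im,d=get_image(cam); cv2.imwrite(f"pics/{cam}0.png",im[...,::-1]); P=cloud(cam,d)
    np.savez(f"{cam}0.npz",im=im,P=P)
    print(cam,{k:np.round(v,3).tolist() for k,v in camera_info(cam).items()})
    for q in("lid","lid_knob","pad","gauge","band_mid","pointer_mid","sleeve_a","caliper"):
        for o in recognise(q,cam)[:3]:
            r,c=map(int,np.round(o["at"])); print(q,round(o["conf"],2),r,c,np.round(P[r,c],3))
E
```

```text
{'time_s': np.float64(0.0), 'joint_pos': array([-1.35 ,  0.424,  1.631, -0.   ,  1.089, -0.019]), 'joint_velocities': array([ 0.   ,  0.001,  0.   , -0.001,  0.   ,  0.001]), 'joint_torque': array([ 1.0000e-03, -5.4463e+01, -2.7367e+01,  6.4000e-02,  2.3000e-02,
       -0.0000e+00]), 'ee_pos': array([ 0.148, -0.607,  0.222]), 'tool_rot': array([ 0.993,  0.12 , -0.   , -0.001]), 'force': array([ 0.344, -0.378, -0.481]), 'moment': array([0.013, 0.001, 0.019]), 'grip_force': np.float64(0.0), 'finger_gap': np.float64(0.088)}
scene {'fx': 388.655, 'fy': 388.655, 'cx': 273.063, 'cy': 205.715, 'camera_from_world': [[0.737, 0.676, 0.017, -0.416], [-0.4, 0.416, 0.816, 0.159], [0.545, -0.608, 0.577, -1.345], [0.0, 0.0, 0.0, 1.0]]}
lid 0.75 247 232 [ 0.609 -0.184  0.087]
lid 0.71 259 142 [ 0.448 -0.317  0.038]
lid 0.7 339 201 [ 0.708 -0.357  0.029]
lid_knob 0.88 338 203 [ 0.708 -0.352  0.028]
lid_knob 0.74 239 186 [ 0.452 -0.198  0.027]
lid_knob 0.7 247 230 [ 0.608 -0.189  0.09 ]
pad 0.95 199 293 [0.51  0.146 0.005]
gauge 0.72 264 249 [ 0.642 -0.166  0.045]
band_mid 0.15 280 188 [ 0.579 -0.287  0.04 ]
sleeve_a 0.67 282 188 [ 0.578 -0.287  0.033]
sleeve_a 0.65 261 187 [ 0.525 -0.249  0.035]
caliper 0.61 260 346 [0.777 0.025 0.015]
top {'fx': 465.331, 'fy': 465.331, 'cx': 278.429, 'cy': 203.762, 'camera_from_world': [[-0.017, -1.0, 0.008, -0.038], [0.981, -0.015, 0.193, -0.61], [-0.193, 0.012, 0.981, -1.106], [0.0, 0.0, 0.0, 1.0]]}
lid 0.88 212 329 [ 0.576 -0.167  0.117]
lid 0.87 274 334 [ 0.433 -0.183  0.041]
lid 0.83 138 326 [ 0.784 -0.175  0.048]
lid_knob 0.86 280 337 [ 0.419 -0.191  0.027]
lid_knob 0.79 138 322 [ 0.788 -0.166  0.037]
lid_knob 0.66 212 328 [ 0.576 -0.164  0.119]
pad 0.69 252 201 [0.496 0.152 0.007]
sleeve_a 0.52 220 370 [ 0.573 -0.287  0.004]
sleeve_a 0.42 241 356 [ 0.518 -0.247  0.006]
caliper 0.97 152 247 [0.76  0.033 0.013]
```

```bash
python3 - <<'E'
import cv2,numpy as np
a=cv2.imread("pics/top0.png");b=cv2.imread("pics/scene0.png")
cv2.imwrite("pics/both0.png",cv2.resize(np.vstack([a[90:390],b[90:390]]),(747,600)) if 0 else np.hstack([a[90:400,150:550],b[120:430,80:480]]))
E
```

```text
Traceback (most recent call last):
ValueError: all the input array dimensions except for the concatenation axis must match exactly, but along dimension 0, the array at index 0 has size 310 and the array at index 1 has size 300
```

```bash
python3 - <<'E'
import cv2,numpy as np
a=cv2.imread("pics/top0.png");b=cv2.imread("pics/scene0.png")
cv2.imwrite("pics/both0.png",np.hstack([a[90:400,150:550],b[110:420,80:480]]))
E
```

```text
(no output)
```

View pics/both0.png

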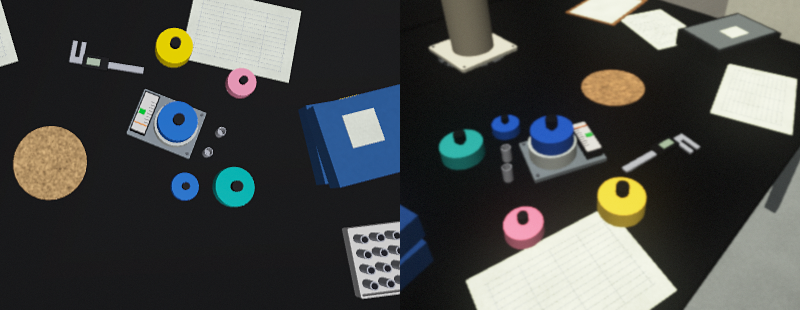

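The top view (pixel = crop + [90,150]) shows the blue lid on the gauge at (212,328), with the scale to its left and the green band about (202,293). The cork pad is at (252,200). The small blue look-alike is at (276,335), and the teal, pink and yellow lids are also visible.

```bash
cat > m.py <<'E'
from h import *
def big(m,near=None):
    n,l,s,_=cv2.connectedComponentsWithStats(m.astype(np.uint8)); return l==1+np.argmax(s[1:,4])
def load(cam):
    z=np.load(f"{cam}0.npz"); return z["im"],z["P"],cv2.cvtColor(z["im"],cv2.COLOR_RGB2HSV)
E
python3 - <<'E'
from m import *
for cam in("scene","top"):
    im,P,h=load(cam); H,S,V=[h[...,k].astype(int) for k in range(3)]; z=P[...,2]
    near=np.hypot(P[...,0]-.59,P[...,1]+.17)<.09
    b=near&(H>100)&(H<130)&(S>120)&(z>.075); p=P[b]; t=p[abs(p[:,2]-np.median(p[:,2]))<.006]
    print(cam,"lid zmed",np.median(p[:,2]),"bounds",t.min(0),t.max(0), "circ",cv2.minEnclosingCircle(t[:,:2].astype(np.float32)))
    k=near&(V<60)&(z>.098); p=P[k]; print("knob",len(p),p.mean(0),np.percentile(p[:,2],[5,50,95]),cv2.minEnclosingCircle(p[:,:2].astype(np.float32)))
    k=(H>5)&(H<25)&(S>60)&(np.hypot(P[...,0]-.5,P[...,1]-.15)<.13); p=P[big(k)]; print("pad",np.median(p[:,2]),cv2.fitEllipse(cv2.convexHull(p[:,:2].astype(np.float32))))
    n2=np.hypot(P[...,0]-.6,P[...,1]+.12)<.1
    g=n2&(H>45)&(H<80)&(S>100); p=P[g]; print("band",len(p),p.mean(0),np.argwhere(g).mean(0))
    o=n2&(H<18)&(S>120)&(V>100); p=P[o]; print("ptr",len(p),p.mean(0) if len(p) else 0)
    w=n2&(S<50)&(V>170)&(abs(z-.036)<.012); w=big(w|g); print("scale",cv2.minAreaRect(P[w][:,:2].astype(np.float32)),np.median(P[w][:,2]))
    if cam=="top": cv2.imwrite("pics/g0.png",cv2.resize(im[160:270,260:380,::-1],None,fx=5,fy=5,interpolation=cv2.INTER_CUBIC))
E
```

```text
scene lid zmed 0.08848695198856282 bounds [ 0.5381106  -0.21503172  0.08253059] [ 0.63767551 -0.11644227  0.09276508] circ ((0.587287962436676, -0.16526010632514954), 0.05074254050850868)
knob 137 [ 0.59200029 -0.16950168  0.11384397] [0.10122936 0.11710042 0.12002163] ((0.5870819687843323, -0.16453248262405396), 0.015952218323946)
pad 0.0055768096185131455 ((0.5093035697937012, 0.1623179316520691), (0.2216731309890747, 0.26205307245254517), 56.83009338378906)
band 20 [ 0.62383491 -0.08068307  0.038866  ] [244.25 268.95]
ptr 0 0
scale ((0.6278413534164429, -0.0915643721818924), (0.035240013152360916, 0.08309968560934067), 65.44493103027344) 0.03763421555494639
top lid zmed 0.08678141902916525 bounds [ 0.53730886 -0.21486244  0.08114031] [ 0.63395907 -0.11915192  0.09241912] circ ((0.5861287117004395, -0.16647082567214966), 0.0496661514043808)
knob 96 [ 0.58364493 -0.16532689  0.11549114] [0.10678512 0.11669143 0.11946844] ((0.5846185088157654, -0.16562268137931824), 0.01281233411282301)
pad 0.003324216105360378 ((0.49699828028678894, 0.1576889604330063), (0.19234925508499146, 0.1926584392786026), 123.11154174804688)
band 29 [ 0.62074374 -0.08268841  0.03679407] [200.79310345 291.89655172]
ptr 9 [ 0.58795549 -0.07785055  0.04000862]
scale ((0.6279871463775635, -0.09399750828742981), (0.03578782081604004, 0.0797404795885086), 66.65802001953125) 0.0351888898265742
```

View pics/g0.png

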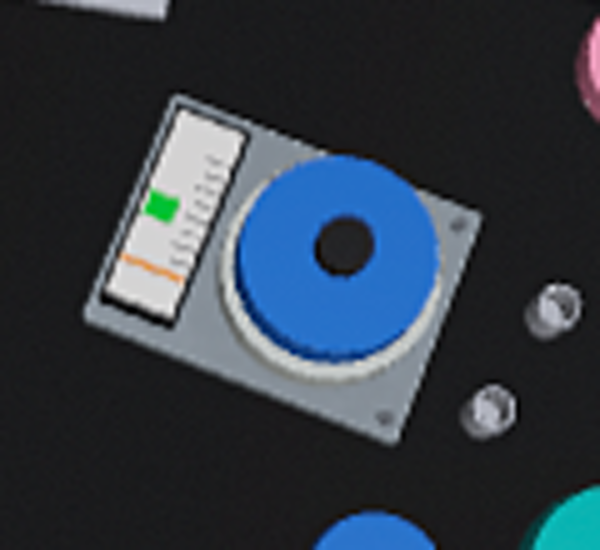

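```bash
python3 -c "
from m import *
im,P,h=load('top'); m=(P[...,0]>.15)&(P[...,0]<.7)&(P[...,1]<-.33)&(P[...,1]>-.75)
print(np.percentile(P[m][:,2],[50,90,99,100]))"; python3 -m creep '[0,0,-0.116,0,0,0,0, 0,0,-0.116,0,0,0,0, 0,0,-0.116,0,0,0,0, 0,0,-0.116,0,0,0,0, 0,0,-0.116,0,0,0,0]'
```

```text
[0.00197816 0.11124844 0.11490565 0.33167532]
time_s: 1.52
ee_pos: [0.1485, -0.6071, 0.2227]
tool_rot: [0.837, 0.547, -0.0, 0.0]
force: [-0.1, -0.7, -0.1]
finger_gap: 0.0879
grip_force: 0.0
```

```bash
python3 -m creep '[0,0,0,0.09,0.034,0,0, 0,0,0,0.09,0.034,0,0, 0,0,0,0.09,0.034,0,0, 0,0,0,0.09,0.034,0,0, 0,0,0,0.09,0.034,0,0, 0,0,0,0.09,0.034,0,0, 0,0,0,0.09,0.034,0,0, 0,0,0,0.09,0.034,0,0, 0,0,0,0.09,0.034,0,0, 0,0,0,0.09,0.034,0,0, 0,0,0,0.09,0.034,0,0, 0,0,0,0.09,0.034,0,0, 0,0,0,0.09,0.034,0,0, 0,0,0,0,0,0,0]'
cat > go.py <<'E'
import sys
from h import *
from scipy.spatial.transform import Rotation as R
s=sense(); t=np.array(list(map(float,sys.argv[1:4])))
print("pos",np.round(s["ee_pos"],4),"F",np.round(s["force"],2),"t",s["time_s"],"tool shift share",np.round(R.from_quat(s["tool_rot"]).inv().apply(t-s["ee_pos"])/.5,4))
E
python3 go.py 0.586 -0.165 0.14
```

```text
time_s: 3.28
ee_pos: [0.5907, -0.1608, 0.2226]
tool_rot: [0.838, 0.546, 0.0, 0.0]
force: [0.1, -0.2, 0.3]
finger_gap: 0.0879
grip_force: 0.0
pos [ 0.5907 -0.1608  0.2226] F [ 0.14 -0.16  0.26] t 3.275 tool shift share [-0.0115 -0.0053  0.1653]
```

```bash
python3 -m creep '[0,0,0,-0.0115,-0.0053,0.06,0, 0,0,0,0,0,0.07,0, 0,0,0,0,0,0.06,0, 0,0,0,0,0,0.04,0, 0,0,0,0,0,0.02,0, 0,0,0,0,0,0.009,0, 0,0,0,0,0,0,0, 0,0,0,0,0,0,0]'; python3 - <<'E'
from h import *
print(sense()["ee_pos"])
im,_=get_image("scene"); cv2.imwrite("pics/s1.png",cv2.resize(im[150:330,130:370,::-1],None,fx=3,fy=3))
E
```

```text
time_s: 4.28
ee_pos: [0.5846, -0.1673, 0.094]
tool_rot: [0.839, 0.544, 0.0, 0.001]
force: [0.2, -0.1, 0.4]
finger_gap: 0.0878
grip_force: 0.0
[ 0.58459712 -0.16734177  0.09404869]
```

View pics/s1.png

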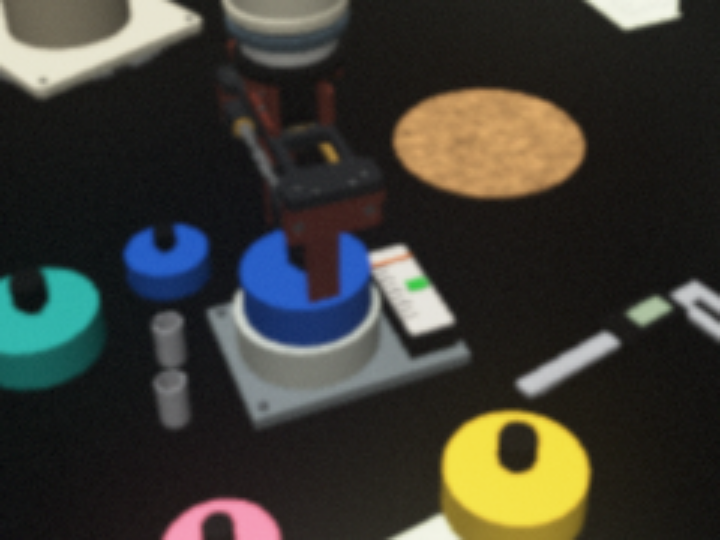

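The fingers stand on either side of the knob, at crop (320,240). The scale, green band (415,285) and pointer (390,258) stay visible. I'll close now.

```bash
python3 -m creep '[0,0,0,0,0,0,255, 0,0,0,0,0,0,255, 0,0,0,0,0,0,255, 0,0,0,0,0,0,255, 0,0,0,0,0,0,255, 0,0,0,0,0,0,255, 0,0,0,0,0,0,255, 0,0,0,0,0,0,255]'
```

```text
time_s: 5.32
ee_pos: [0.5842, -0.1673, 0.0932]
tool_rot: [0.839, 0.544, 0.0, 0.0]
force: [1.1, -0.5, 0.6]
finger_gap: 0.0271
grip_force: 30.0
```

Gripped at 27 mm. Lifting straight up 100 mm, gently at first.

```bash
python3 -m creep '[0,0,0,0,0,-0.01,255, 0,0,0,0,0,-0.02,255, 0,0,0,0,0,-0.03,255, 0,0,0,0,0,-0.03,255, 0,0,0,0,0,-0.04,255, 0,0,0,0,0,-0.04,255, 0,0,0,0,0,-0.03,255, 0,0,0,0,0,0,255, 0,0,0,0,0,0,255]'; python3 go.py 0.499 0.157 0.193; python3 - <<'E'
from h import *
a,_=get_image("scene"); b,d=get_image("top"); cv2.imwrite("pics/s2.png",np.hstack([a[100:320,120:370,::-1],b[130:350,150:400,::-1]]))
E
```

```text
time_s: 6.45
ee_pos: [0.5836, -0.1671, 0.1927]
tool_rot: [0.839, 0.544, -0.0, -0.0]
force: [0.1, -0.1, -2.4]
finger_gap: 0.0268
grip_force: 30.0
pos [ 0.5836 -0.1671  0.1927] F [ 0.14 -0.13 -2.44] t 6.45 tool shift share [ 5.228e-01 -4.187e-01 -2.000e-04]
```

View pics/s2.png

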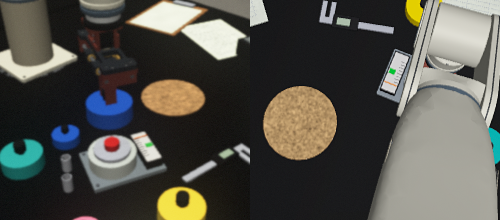

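The lid is off and level in the grip (weight 2.4 N). The red plunger is exposed at crop (145,111), and the pad is clear. Carrying over.

```bash
python3 -m creep '[0,0,0,0.0228,-0.0187,0,255, 0,0,0,0.05,-0.04,0,255, 0,0,0,0.05,-0.04,0,255, 0,0,0,0.05,-0.04,0,255, 0,0,0,0.05,-0.04,0,255, 0,0,0,0.05,-0.04,0,255, 0,0,0,0.05,-0.04,0,255, 0,0,0,0.05,-0.04,0,255, 0,0,0,0.05,-0.04,0,255, 0,0,0,0.05,-0.04,0,255, 0,0,0,0.03,-0.024,0,255, 0,0,0,0.02,-0.016,0,255, 0,0,0,0,0,0,255, 0,0,0,0,0,0,255]';  python3 go.py 0.499 0.157 0.057; python3 - <<'E'
from h import *
a,d=get_image("scene"); cv2.imwrite("pics/s3.png",cv2.resize(a[60:260,150:400,::-1],None,fx=2,fy=2))
P=cloud("scene",d);h=cv2.cvtColor(a,cv2.COLOR_RGB2HSV).astype(int);m=(h[...,0]>100)&(h[...,0]<130)&(h[...,1]>120)&(P[...,1]>.05)&(P[...,1]<.25)
p=P[m];print(p.min(0),p.max(0),np.percentile(p[:,2],[2,98]))
E
```

```text
time_s: 8.3
ee_pos: [0.4996, 0.1563, 0.1931]
tool_rot: [0.839, 0.544, -0.0, 0.0]
force: [-0.3, -0.0, -1.7]
finger_gap: 0.0272
grip_force: 30.0
pos [0.4996 0.1563 0.1931] F [-0.33 -0.04 -1.67] t 8.3 tool shift share [ 0.0009 -0.0016  0.2723]
[0.45450493 0.10647546 0.15084106] [0.55294792 0.20186524 0.21070266] [0.1535433  0.19087243]
```

View pics/s3.png

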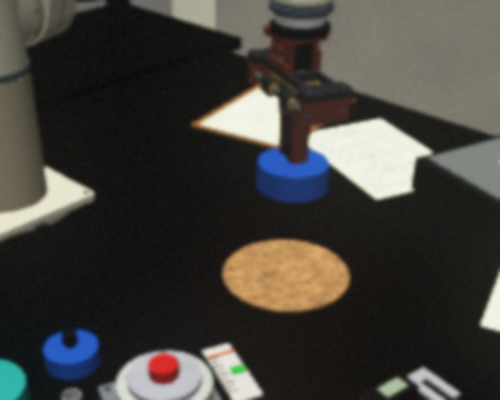

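The lid (crop (292,175)) hangs level over the pad at (286,275), rim about 0.150 m. Lowering to just above the pad.

```bash
python3 -m creep '[0,0,0,0,0,0.03,255, 0,0,0,0,0,0.05,255, 0,0,0,0,0,0.05,255, 0,0,0,0,0,0.05,255, 0,0,0,0,0,0.04,255, 0,0,0,0,0,0.03,255, 0,0,0,0,0,0.015,255, 0,0,0,0,0,0.007,255, 0,0,0,0,0,0,255, 0,0,0,0,0,0,255]'
```

```text
time_s: 9.6
ee_pos: [0.4999, 0.157, 0.0577]
tool_rot: [0.839, 0.544, 0.001, 0.0]
force: [-0.3, 0.1, -1.8]
finger_gap: 0.0274
grip_force: 30.0
```

```bash
python3 -m creep '[0,0,0,0,0,0.004,255, 0,0,0,0,0,0.004,255, 0,0,0,0,0,0.002,255, 0,0,0,0,0,0,255, 0,0,0,0,0,0,255]'
```

```text
time_s: 10.22
ee_pos: [0.4994, 0.1569, 0.0522]
tool_rot: [0.839, 0.544, -0.0, -0.0]
force: [-0.3, 0.3, -2.6]
finger_gap: 0.0274
grip_force: 30.0
```

```bash
python3 -m creep '[0,0,0,0,0,0.003,255, 0,0,0,0,0,0.003,255, 0,0,0,0,0,0.002,255, 0,0,0,0,0,0,255, 0,0,0,0,0,0,255]'
```

```text
time_s: 10.85
ee_pos: [0.4994, 0.1568, 0.0482]
tool_rot: [0.839, 0.544, -0.0, -0.0]
force: [0.0, 0.4, -2.4]
finger_gap: 0.0273
grip_force: 30.0
```

```bash
python3 -m creep '[0,0,0,0,0,0.002,255, 0,0,0,0,0,0.001,255, 0,0,0,0,0,0,255, 0,0,0,0,0,0,255]'
```

```text
time_s: 11.35
ee_pos: [0.4996, 0.1569, 0.0471]
tool_rot: [0.839, 0.544, 0.0, 0.0]
force: [-1.3, -0.4, 5.1]
finger_gap: 0.0272
grip_force: 30.0
```

Contact. Releasing, then rising.

```bash
python3 -m creep '[0,0,0,0,0,0,120, 0,0,0,0,0,0,120, 0,0,0,0,0,0,80, 0,0,0,0,0,0,40, 0,0,0,0,0,0,40, 0,0,0,0,0,-0.02,40, 0,0,0,0,0,-0.05,40, 0,0,0,0,0,-0.06,40, 0,0,0,0,0,-0.06,40, 0,0,0,0,0,-0.06,40, 0,0,0,0,0,-0.02,200, 0,0,0,0,0,0,255]'; python3 go.py 0.586 -0.165 0.182; python3 - <<'E'
from h import *
a,d=get_image("scene"); cv2.imwrite("pics/s4.png",cv2.resize(a[110:290,150:400,::-1],None,fx=3,fy=3))
P=cloud("scene",d);h=cv2.cvtColor(a,cv2.COLOR_RGB2HSV).astype(int);H,S,V=h[...,0],h[...,1],h[...,2]
m=(H>100)&(H<130)&(S>120)&(P[...,1]>.05)&(P[...,1]<.25)
p=P[m];print("lid",p.min(0),p.max(0))
m=((H<6)|(H>174))&(S>120)&(V>80)&(np.hypot(P[...,0]-.586,P[...,1]+.165)<.04)
p=P[m];t=p[p[:,2]>np.percentile(p[:,2],60)-.004];print("plunger",len(p),np.percentile(p[:,2],[5,50,95]),cv2.minEnclosingCircle(t[:,:2].astype(np.float32)))
E
```

```text
time_s: 12.85
ee_pos: [0.4996, 0.1569, 0.1821]
tool_rot: [0.839, 0.544, 0.001, 0.0]
force: [-0.7, -1.4, -0.4]
finger_gap: 0.0574
grip_force: 0.0
pos [0.4996 0.1569 0.1821] F [-0.67 -1.37 -0.42] t 12.85 tool shift share [-5.175e-01  4.203e-01  2.000e-04]
lid [0.40199279 0.10902886 0.00047054] [0.55131644 0.23674629 0.07206832]
plunger 173 [0.06767377 0.0787411  0.08107356] ((0.5877763628959656, -0.16607193648815155), 0.01747383177280426)
```

View pics/s4.png

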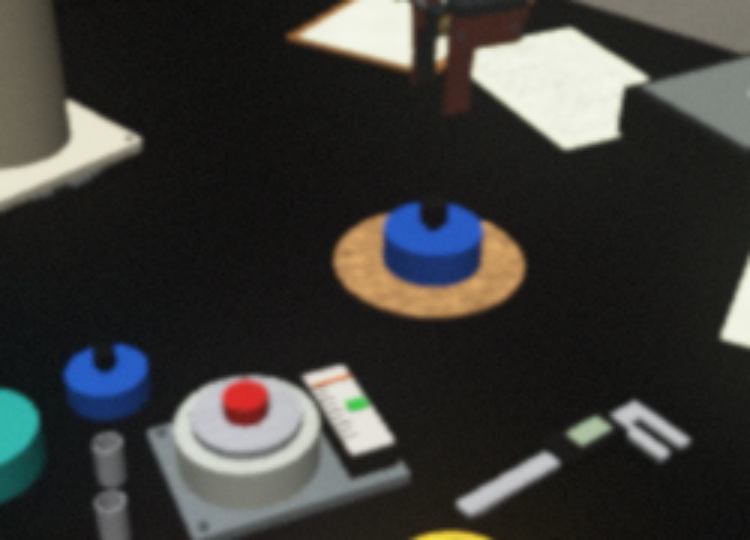

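The lid stands upright at crop (432,245), wholly on the cork. The plunger is at (245,400) and the pointer is at zero. Now to the plunger with fingers shut.

```bash
python3 -m creep '[0,0,0,-0.02,0.0163,0,255, 0,0,0,-0.05,0.041,0,255, 0,0,0,-0.05,0.041,0,255, 0,0,0,-0.05,0.041,0,255, 0,0,0,-0.05,0.041,0,255, 0,0,0,-0.05,0.041,0,255, 0,0,0,-0.05,0.041,0,255, 0,0,0,-0.05,0.041,0,255, 0,0,0,-0.05,0.041,0,255, 0,0,0,-0.05,0.041,0,255, 0,0,0,-0.03,0.024,0,255, 0,0,0,-0.018,0.012,0,255, 0,0,0,0,0,0,255, 0,0,0,0,0,0,255]';  python3 go.py 0.5865 -0.1655 0.086
```

```text
time_s: 14.65
ee_pos: [0.5859, -0.1648, 0.1816]
tool_rot: [0.839, 0.544, -0.0, -0.0]
force: [-0.3, 1.1, 0.6]
finger_gap: 0.0003
grip_force: 0.0
pos [ 0.5859 -0.1648  0.1816] F [-0.25  1.13  0.56] t 14.65 tool shift share [-0.0008  0.0018  0.1911]
```

```bash
python3 -m creep '[0,0,0,0,0.001,0.03,255, 0,0,0,0,0,0.05,255, 0,0,0,0,0,0.05,255, 0,0,0,0,0,0.04,255, 0,0,0,0,0,0.015,255, 0,0,0,0,0,0.006,255, 0,0,0,0,0,0,255, 0,0,0,0,0,0,255]'; cat > look.py <<'E'
import sys
from h import *
from scipy.spatial.transform import Rotation as R
a,d=get_image("scene"); c=cv2.resize(a[225:285,240:300,::-1],None,fx=8,fy=8,interpolation=cv2.INTER_CUBIC); cv2.imwrite(f"pics/{sys.argv[1]}.png",c)
i=camera_info("scene"); h=cv2.cvtColor(a,cv2.COLOR_RGB2HSV).astype(int);H,S,V=h[...,0],h[...,1],h[...,2]
rc,cc=np.indices(H.shape); roi=(rc>225)&(rc<285)&(cc>240)&(cc<300)
M=np.linalg.inv(i["camera_from_world"]); o=M[:3,3]
ax=np.array([np.cos(-.415),np.sin(-.415)])
def xw(m,w,z):   # rays of mask pixels cut at height z, weighted, along the gauge's x
    r,k=np.nonzero(m); D=np.stack([(k-i["cx"])/i["fx"],-(r-i["cy"])/i["fy"],-np.ones(len(r))],1)@M[:3,:3].T
    p=o+D*((z-o[2])/D[:,2])[:,None]; q=p[:,:2]-[.5865,-.1655]; ww=w[m]
    return len(r),round(float(np.average(q@ax,weights=ww)),4),round(float(np.average(q@[-ax[1],ax[0]],weights=ww)),4)
print("band x,y",xw(roi&(H>45)&(H<80)&(S>70),S,.036)); print("ptr x,y",xw(roi&(H<18)&(S>50)&(V>120),S,.038))
s=sense();print(np.round(s["ee_pos"],4),np.round(s["force"],1),s["time_s"])
E
python3 look.py s5
```

```text
time_s: 15.65
ee_pos: [0.5872, -0.1659, 0.087]
tool_rot: [0.839, 0.544, 0.0, 0.001]
force: [-0.6, -0.0, -0.0]
finger_gap: 0.0004
grip_force: 0.0
band x,y (29, -0.0037, 0.094)
ptr x,y (28, -0.0364, 0.0851)
[ 0.5871 -0.1659  0.0869] [-0.6  1.5  0.3] 15.7
```

```bash
python3 -m creep '[0,0,0,0,0,0.008,255, 0,0,0,0,0,0.008,255, 0,0,0,0,0,0.006,255, 0,0,0,0,0,0.006,255, 0,0,0,0,0,0.004,255, 0,0,0,0,0,0.002,255, 0,0,0,0,0,0,255, 0,0,0,0,0,0,255, 0,0,0,0,0,0,255]'; python3 look.py s6
```

```text
time_s: 16.82
ee_pos: [0.5868, -0.1658, 0.0698]
tool_rot: [0.839, 0.544, 0.0, 0.0]
force: [-2.0, 0.4, 8.2]
finger_gap: 0.0002
grip_force: 4.1
band x,y (8, -0.0021, 0.0927)
ptr x,y (16, -0.0019, 0.0769)
[ 0.5868 -0.1658  0.0698] [-2.2  0.7  8.3] 16.875
```

View pics/s6.png

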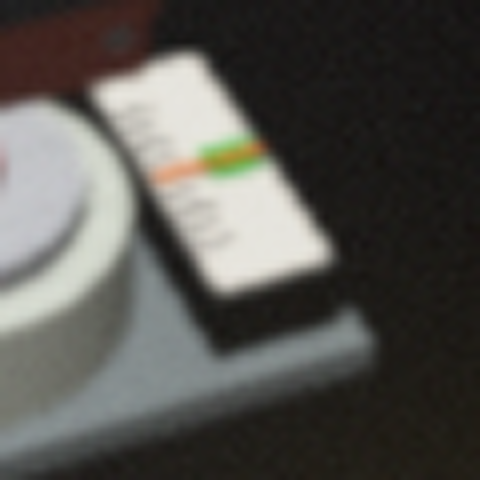

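The orange pointer (crop (210,165)) runs through the middle of the green band (235,155). The 8.2 N force fits a press of about 8 mm.

```bash
python3 -c "
from rig import *
print(hand_in())"
```

```text
the job is handed in; nothing more can be done
None
```

The blue lid stands upright on the cork pad, and the arm is holding the plunger pressed about 8 mm with the orange pointer in the middle of the green band; I handed the job in at about 17 s.

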